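Re-rack the ink jars for printing on the back of the clear blanks

ROBOT

A 6-joint arm with a two-finger parallel gripper is mounted at the origin on a cart in front of the work surface, level with it; the furniture and walls round the work are solid. World frame = base frame: x ahead of the robot, y to its left, z up, the work surface at z = 0. Lengths are in m, angles in degrees, forces in N, time in s.
With the tool pointing down it reaches from about 0.4 to 0.825 m from the base axis. Payload 7 kg.
Tool frame: the origin (TCP) lies between the finger pads; the fingertips stand 19 mm ahead of it and the grasp point (between the pads) is the TCP; z points along the fingers, y is the line along which they close (so a half turn about z gives the same grasp; the last joint's range is limited). The gripper opens to 88 mm and grips with 3 to 60 N. Pads are 19 mm wide; open, the fingers measure 130 mm over their backs; the gripper's body (78 mm by 193 mm) begins 47 mm behind the grasp point.
Start: joints at [-48.638, 20.546, 0.682, 0, -70.136, -16.507], TCP at [0.284, -0.612, 0.246] pointing down, gripper open.
Joint ranges: [-176.03, 176.03], [-82.01, 121.73], [-58.28, 71.71], [-173.87, 95.51], [-174.79, -0.11], [-173.66, 173.66]. Speed limits (degrees/s): [136.94, 136.94, 172.46, 180, 180, 180].

INTERFACE

Orientations are given as [roll, pitch, yaw] about the fixed x, y, z axes, in that order (R = Rz(yaw) Ry(pitch) Rx(roll)).
In Python, from plant import get_obs, snapshot, close_job, spot_in, spot_point gives the robot as it stands.
- The arm moves only by the tool play_rows, never from a script. Its argument "plan" is a list of rows, each a list of 6 numbers: the shift along the tool's x, y, z in cm, then the turn, a rotation vector about the tool's x, y, z in degrees. A call has 1 to 20 rows; each row shifts and turns the commanded pose from where the row before left it, along the tool's axes as they then stand; what a row does not reach is not made up. A row lasts 1/12 s, in which the tool goes at most 41.7 mm and 7.16 degrees, less where a joint would pass 70% of its speed; a pose out of reach is approached as far as the arm can. A call is refused whole if a number of a shift passes 4.17 or a number of a turn 7.16, either way. A call with a gripper value outside its range is refused whole. "grip" is the finger opening in cm, from 0 to 8.76, set as the call begins (left out, the last holds). The fingers move at their own pace and stop on an object; the grip force is fixed at half the most. Time passes only in rows, so rows that do not move let the fingers close. It gives the time, the measured TCP pose, the force, the opening and the grip force at its end, in the units of the state.
- get_obs(): the state, without advancing time (a new reading comes with each control period).
- snapshot(name): name is "scene" or "side" or "wrist"; returns a dict with "frame" (480x640x3 uint8, red, green, blue), "fx", "fy", "cx", "cy" (pixels), "position" and "attitude" of the camera in the world. Camera axes: x right, y down, z forward; pixel columns grow to the right and rows downward; lengths in m; the calibration is good to about 2 mm. The wrist camera is an equidistant fisheye: a pixel r from the principal point sees the ray r / f radians off the axis. A picture is of the moment at which its call begins. There is no depth.
- close_job(): hands the job in; it is judged then, once.
Trained networks look in the newest picture that a camera, given by its name, has taken for a name from the list of things; names that differ only in an ending like _2 or _b are one class to them, and where a whole thing is asked for, a point or a joint stands for the part that bears it (a point fixed in the world has none). Each returns a list of dicts, best first, with "score" (0 to 1); they miss things now and then, are a little off and sometimes report something else, mostly with a low value. They report only what shows in the picture. A call takes as long as a camera call. They do not tell look-alikes from the thing itself.
- spot_in(camera, thing): "position" ([x, y, z] in m, in world coordinates, good to about 4 mm: the middle of the surface that is visible of it).
- spot_point(camera, thing): "position" ([x, y, z] in m, in world coordinates, good to about 4 mm: a listed point, or the origin of a listed thing).
The state is a dict: "clock": time; "joint_pos": joint angles; "qvel": joint speeds; "tau": joint torques, N m; "tool_pos": TCP position; "orientation": TCP orientation; "force": force on the tool from outside, world axes, zero at the start; "moment": the same for the moment, N m; "opening": finger opening in m; "gripper_force": force on a finger pad.
Only numpy, scipy, OpenCV 4.12 (cv2) and the standard library are available. Lean on these libraries where they do the work, as an engineer would, in place of code of your own. Each camera call takes 0.05 s, during which the arm holds its last target. There are 200 camera calls.

TASK

The next job prints the clear blanks on the back, to be seen through the plastic, so the inks go on in the opposite order. Move the four ink jars one by one from the plywood ink rack to the grey press rack so that the row, read from left to right as the robot faces it, is the reverse of what it was in the ink rack (the colour chips along the ink rack's front go on showing the old order): the leftmost jar goes to the rightmost pocket, and so on. Keep the jars upright and set each one down on the floor of its pocket without dropping it.

Things in the scene. Friction and masses are not known exactly. Their poses are not given: they have to be found in the camera images.
- jar_white_mid (a point): white ink jar: white body and white screw lid; a closed upright round jar, 56 mm in diameter and 62 mm high, about 0.2 to 0.45 kg. This point is its centre, 31 mm above its underside; z is up along the jar. Its yaw is arbitrary.
- jar_yellow_mid (a point): yellow ink jar: dark body, yellow screw lid; a closed upright round jar, 60 mm in diameter and 70 mm high, about 0.2 to 0.45 kg. This point is its centre, 35 mm above its underside; z is up along the jar. Its yaw is arbitrary.
- jar_red_mid (a point): red ink jar: dark body, red screw lid; a closed upright round jar, 60 mm in diameter and 70 mm high, about 0.2 to 0.45 kg. This point is its centre, 35 mm above its underside; z is up along the jar. Its yaw is arbitrary.
- jar_black_mid (a point): black ink jar: dark body, black screw lid; a closed upright round jar, 62 mm in diameter and 72 mm high, about 0.2 to 0.45 kg. This point is its centre, 36 mm above its underside; z is up along the jar. Its yaw is arbitrary.
- ink_rack: plywood ink rack, holds the jars at the start; fixed, 372 (y) x 108 (x) mm; four round pockets 78 mm wide, centres at x = 0, y = +135, +45, -45, -135 mm; pocket floor 8 mm, flat top 28 mm above the table. Origin on the table under the row's middle; +y is to the left seen from the robot, -x faces the robot. A lower sloping rail, 40 mm deep, along its front carries a colour chip before each pocket.
- press_rack: grey plastic and aluminium press rack, empty at the start; fixed, 372 (y) x 108 (x) mm; four round pockets 78 mm wide, centres at x = 0, y = +135, +45, -45, -135 mm; pocket floor 8 mm, flat top 28 mm above the table. Origin on the table under the row's middle; +y is to the left seen from the robot, -x faces the robot.
- chip_white: white ink sample on a light grey chip, 46 x 34 mm, fixed on the front rail of the ink rack in front of the pocket in which the white jar stands at the start; it stays there. Origin: the chip's centre, 73 mm in front (-x) of the pocket's centre, 15 mm above the table; axes as the rack's.
- chip_yellow: yellow ink sample on a light grey chip, 46 x 34 mm, fixed on the front rail of the ink rack in front of the pocket in which the yellow jar stands at the start; it stays there. Origin: the chip's centre, 73 mm in front (-x) of the pocket's centre, 15 mm above the table; axes as the rack's.
- chip_red: red ink sample on a light grey chip, 46 x 34 mm, fixed on the front rail of the ink rack in front of the pocket in which the red jar stands at the start; it stays there. Origin: the chip's centre, 73 mm in front (-x) of the pocket's centre, 15 mm above the table; axes as the rack's.
- chip_black: black ink sample on a light grey chip, 46 x 34 mm, fixed on the front rail of the ink rack in front of the pocket in which the black jar stands at the start; it stays there. Origin: the chip's centre, 73 mm in front (-x) of the pocket's centre, 15 mm above the table; axes as the rack's.
Things that resemble listed ones, but are neither listed nor needed, are in the scene too. What is shaped like the part that bears jar_white_mid but pink or turquoise is not meant.

How it is judged (in metres and radians):
At the end, for the whole second after the job is handed in: Each jar stands released and at rest in the press-rack pocket that mirrors its old place in the ink rack (1st from left to 4th, 2nd to 3rd, 3rd to 2nd, 4th to 1st): within 14 mm of the pocket centre along and across, underside within 6 mm of its floor, upright within 0.1 rad (((y of chip_white in the frame of ink_rack between 0.115 and 0.155 m and y of jar_white_mid in the frame of press_rack between -0.149 and -0.121 m) or (y of chip_white in the frame of ink_rack between 0.025 and 0.065 m and y of jar_white_mid in the frame of press_rack between -0.059 and -0.031 m) or (y of chip_white in the frame of ink_rack between -0.065 and -0.025 m and y of jar_white_mid in the frame of press_rack between 0.031 and 0.059 m) or (y of chip_white in the frame of ink_rack between -0.155 and -0.115 m and y of jar_white_mid in the frame of press_rack between 0.121 and 0.149 m)) and x of jar_white_mid in the frame of press_rack between -0.014 and 0.014 m and height (world z) of jar_white_mid below 0.045 m and angle between each of jar_white_mid, jar_yellow_mid, jar_red_mid, jar_black_mid's own z axis and vertical below 0.1 rad and linear speed of each of jar_white, jar_yellow, jar_red, jar_black below 0.02 m/s and contact force between each of jar_white, jar_yellow, jar_red, jar_black and the fingers below 0.5 N and ((y of chip_yellow in the frame of ink_rack between 0.115 and 0.155 m and y of jar_yellow_mid in the frame of press_rack between -0.149 and -0.121 m) or (y of chip_yellow in the frame of ink_rack between 0.025 and 0.065 m and y of jar_yellow_mid in the frame of press_rack between -0.059 and -0.031 m) or (y of chip_yellow in the frame of ink_rack between -0.065 and -0.025 m and y of jar_yellow_mid in the frame of press_rack between 0.031 and 0.059 m) or (y of chip_yellow in the frame of ink_rack between -0.155 and -0.115 m and y of jar_yellow_mid in the frame of press_rack between 0.121 and 0.149 m)) and x of jar_yellow_mid in the frame of press_rack between -0.014 and 0.014 m and height (world z) of each of jar_yellow_mid, jar_red_mid below 0.049 m and ((y of chip_red in the frame of ink_rack between 0.115 and 0.155 m and y of jar_red_mid in the frame of press_rack between -0.149 and -0.121 m) or (y of chip_red in the frame of ink_rack between 0.025 and 0.065 m and y of jar_red_mid in the frame of press_rack between -0.059 and -0.031 m) or (y of chip_red in the frame of ink_rack between -0.065 and -0.025 m and y of jar_red_mid in the frame of press_rack between 0.031 and 0.059 m) or (y of chip_red in the frame of ink_rack between -0.155 and -0.115 m and y of jar_red_mid in the frame of press_rack between 0.121 and 0.149 m)) and x of jar_red_mid in the frame of press_rack between -0.014 and 0.014 m and ((y of chip_black in the frame of ink_rack between 0.115 and 0.155 m and y of jar_black_mid in the frame of press_rack between -0.149 and -0.121 m) or (y of chip_black in the frame of ink_rack between 0.025 and 0.065 m and y of jar_black_mid in the frame of press_rack between -0.059 and -0.031 m) or (y of chip_black in the frame of ink_rack between -0.065 and -0.025 m and y of jar_black_mid in the frame of press_rack between 0.031 and 0.059 m) or (y of chip_black in the frame of ink_rack between -0.155 and -0.115 m and y of jar_black_mid in the frame of press_rack between 0.121 and 0.149 m)) and x of jar_black_mid in the frame of press_rack between -0.014 and 0.014 m and height (world z) of jar_black_mid below 0.05 m); the robot touches nothing.
It fails at once if a jar is tipped over (leans more than 35 degrees) (angle between any of jar_white_mid, jar_yellow_mid, jar_red_mid, jar_black_mid's own z axis and vertical above 0.61 rad).
It fails at once if a jar is dropped or thrown (faster than 0.8 m/s with no finger on it, as after a fall of some 35 mm) ((linear speed of jar_white above 0.8 m/s and contact force between jar_white and the fingers below 0.1 N) or (linear speed of jar_yellow above 0.8 m/s and contact force between jar_yellow and the fingers below 0.1 N) or (linear speed of jar_red above 0.8 m/s and contact force between jar_red and the fingers below 0.1 N) or (linear speed of jar_black above 0.8 m/s and contact force between jar_black and the fingers below 0.1 N)).
It also fails if it takes over 106 s, if anything falls off the work surface, if the arm or the gripper's body presses on something with over 40 N, if the wrist force passes 120 N, or if a joint passes its speed limit or range.

## Working session

There is one attempt and no reset: what is moved stays moved. The work goes in short steps, Python scripts to look and compute and a tool call to move; the robot and the scene stay as the last step left them, time stands still between calls to the robot, and variables do not carry over. Pictures are saved under pics/ and viewed, at most 14 in all, crops included, and the job is handed in when it is done.

Besides the shell and the picture viewer there is one more tool, called after "Emit:" by a JSON object that holds its "api" and its "payload", one argument or row to a line. play_rows: Moves the arm, as the interface text tells. Its arguments: {"type":"object","properties":{"plan":{"type":"array","items":{"type":"array","items":{"type":"number"}}},"grip":{"type":"number"}},"required":["plan"]}

```bash
mkdir -p pics; ls; python3 - <<'E'
from plant import *
import cv2
o=get_obs(); print({k:o[k] for k in('clock','tool_pos','orientation','force','opening')})
for c in('scene','side'):
    s=snapshot(c); cv2.imwrite(f'pics/{c}0.png',s['frame'][:,:,::-1]); print(c,s['position'])
    for n in ['ink_rack','press_rack']+[p+x+q for x in('white','yellow','red','black') for p,q in(('jar_','_mid'),('chip_',''))]:
        print(n,[(round(d['score'],2),[round(float(v),3) for v in d['position']]) for d in spot_point(c,n)[:4]])
E
```

```text
pics
{'clock': 0.0, 'tool_pos': array([ 0.28350063, -0.61206536,  0.24463828]), 'orientation': array([ 1.79906140e+02, -7.82742604e-03, -1.55152212e+02]), 'force': array([-0.13313058,  0.37738484,  0.08680214]), 'opening': 0.08756883310036065}
scene [-0.20916421 -0.54960989  0.4766807 ]
ink_rack [(0.95, [0.525, -0.228, 0.0])]
press_rack [(0.82, [0.564, 0.237, 0.004])]
jar_white_mid [(0.91, [0.523, -0.176, 0.041]), (0.76, [0.705, -0.144, 0.026]), (0.69, [0.41, 0.017, 0.031]), (0.54, [0.51, -0.089, 0.042])]
chip_white [(0.63, [0.446, -0.198, 0.012])]
jar_yellow_mid [(0.75, [0.538, -0.266, 0.043])]
chip_yellow [(0.83, [0.466, -0.289, 0.017])]
jar_red_mid [(0.64, [0.511, -0.088, 0.044])]
chip_red [(0.52, [0.432, -0.11, 0.017])]
jar_black_mid [(0.63, [0.549, -0.357, 0.044])]
chip_black [(0.73, [0.481, -0.378, 0.012])]
side [0.33113479 1.10960025 0.6891827 ]
ink_rack [(0.93, [0.527, -0.229, -0.004])]
press_rack [(0.66, [0.561, 0.239, 0.001]), (0.22, [0.468, -0.289, 0.015])]
jar_white_mid [(0.94, [0.409, 0.012, 0.03]), (0.77, [0.524, -0.182, 0.033]), (0.73, [0.703, -0.149, 0.029]), (0.46, [0.505, -0.091, 0.044])]
chip_white [(0.46, [0.446, -0.204, 0.018])]
jar_yellow_mid [(0.54, [0.539, -0.271, 0.042])]
chip_yellow [(0.49, [0.469, -0.287, 0.016])]
jar_red_mid [(0.81, [0.507, -0.089, 0.04]), (0.41, [0.528, -0.229, -0.001])]
chip_red [(0.43, [0.433, -0.107, 0.015])]
jar_black_mid [(0.47, [0.55, -0.353, 0.046])]
chip_black [(0.44, [0.484, -0.372, 0.016])]
```

View pics/scene0.png

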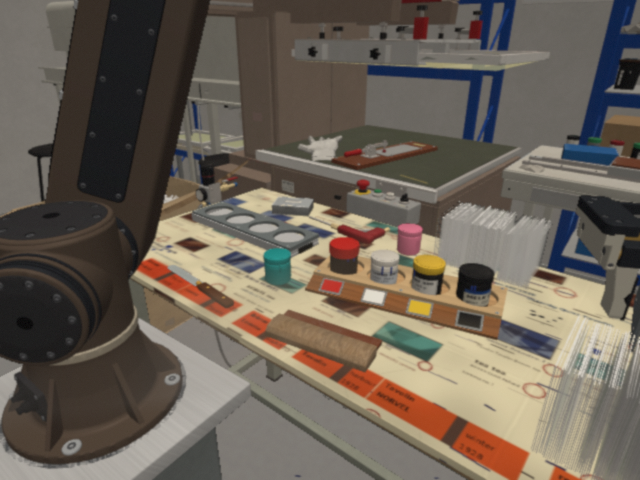

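View pics/side0.png

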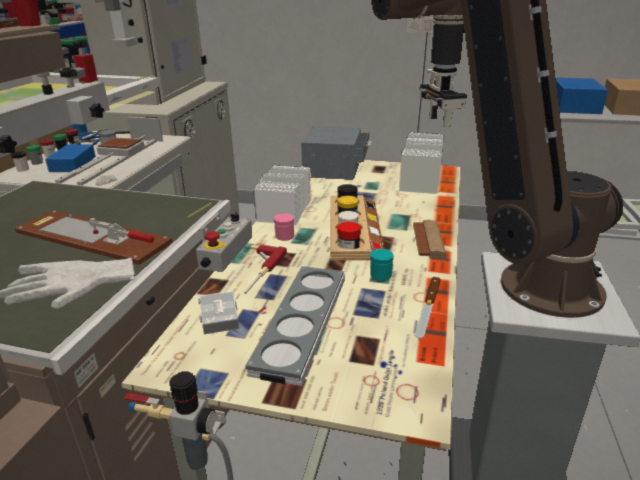

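Scene picture: the ink rack, left to right, holds red (344,255), white (384,268), yellow (428,275) and black (475,285). The look-alikes are the turquoise jar (277,267) and the pink jar (409,240). The empty press rack runs from (200,213) to (310,245), with its pockets at (318,282) to (281,355) in the side view. I'll refine the rack poses by fitting the pockets and chips, and check the jars in a crop.

```bash
cat > h.py <<'E'
import numpy as np,cv2
from plant import *
from scipy.spatial.transform import Rotation as Ro
def Rm(s):
    a=np.array(s['attitude'],float)
    if a.shape==(3,3): return a
    return Ro.from_quat(a).as_matrix() if a.size==4 else Ro.from_euler('xyz',a,degrees=True).as_matrix()
def ray2z(s,uv,z):
    uv=np.atleast_2d(uv).astype(float)
    d=np.c_[(uv[:,0]-s['cx'])/s['fx'],(uv[:,1]-s['cy'])/s['fy'],np.ones(len(uv))]@Rm(s).T
    p=np.array(s['position']); return p+d*((z-p[2])/d[:,2])[:,None]
def proj(s,P):
    c=(np.atleast_2d(P)-np.array(s['position']))@Rm(s)
    return np.c_[s['cx']+s['fx']*c[:,0]/c[:,2],s['cy']+s['fy']*c[:,1]/c[:,2]]
def rect(s,c,half,z,px=400):
    "orthorectified view at height z: up=+x, left=+y, 1 px = 2*half/px"
    g=(np.arange(px)/px-.5)*-2*half
    X,Y=np.meshgrid(c[0]+g,c[1]+g,indexing='ij')
    m=proj(s,np.c_[X.ravel(),Y.ravel(),np.full(X.size,z)]).reshape(px,px,2).astype(np.float32)
    return cv2.remap(s['frame'][:,:,::-1].copy(),m[...,0],m[...,1],cv2.INTER_CUBIC)
E
python3 - <<'E'
from h import *
s=snapshot('side'); print(s['attitude'])
im=s['frame']; hsv=cv2.cvtColor(im,cv2.COLOR_RGB2HSV)
m=((hsv[...,2]>190)&(hsv[...,1]<30)).astype(np.uint8); m[:, :240]=0;m[:,350:]=0;m[:265]=0;m[380:]=0
n,l,st,ce=cv2.connectedComponentsWithStats(m)
for i in range(1,n):
    if st[i,4]>60:
        p=ray2z(s,np.argwhere(l==i)[:,::-1],.008); (c,r)=cv2.minEnclosingCircle(p[:,:2].astype(np.float32))
        print(st[i],ce[i].round(1),'mean',p[:,:2].mean(0).round(4),'circ',np.round(c,4),round(r,4))
a=rect(s,(.56,.24),.22,.028)
t=snapshot('scene'); b=rect(t,(.53,-.19),.24,.028)
cv2.imwrite('pics/r1.png',np.hstack([a,b]))
E
```

```text
[-118.20285917    0.59875931 -168.8122435 ]
[303 277  29  11 239] [316.4 282. ] mean [0.5597 0.0834] circ [0.5586 0.0815] 0.0346
[291 296  32  14 348] [306.5 302.6] mean [0.5642 0.1724] circ [0.5637 0.1741] 0.0358
[278 318  34  18 453] [294.7 326.9] mean [0.5691 0.2645] circ [0.5692 0.265 ] 0.0358
[263 345  37  21 595] [280.8 354.9] mean [0.5746 0.3563] circ [0.5738 0.3567] 0.0364
```

View pics/r1.png

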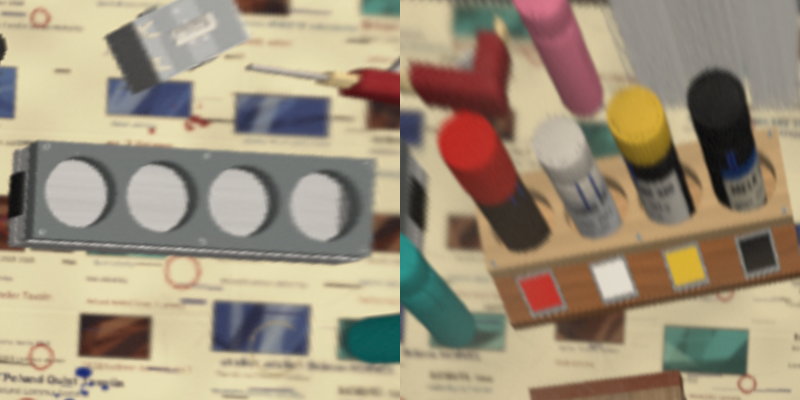

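The rectified views confirm the ink order: red, white, yellow, black. The press rack spans about y 0.05 to 0.43. Next I move over the ink rack and look with the wrist camera.

Emit:
{"api": "play_rows", "payload": {
  "plan": [
    [0,0,-0.5,0,0,-6.7],
    [0,0,-0.5,0,0,-6.7],
    [0,0,-0.5,0,0,-6.7],
    [0,0,-0.5,0,0,-6.7],
    [0,0,-0.5,0,0,-6.7],
    [0,0,-0.5,0,0,-6.7],
    [0,0,-0.5,0,0,-6.7],
    [0,0,-0.5,0,0,-6.7],
    [0,0,-0.5,0,0,-6.7],
    [0,0,-0.5,0,0,-6.7],
    [0,0,-0.5,0,0,-7]
  ]
}}

```text
clock: 2.12
tool_pos: [0.2837, -0.6124, 0.3008]
orientation: [-180.0, 0.0, -80.8]
force: [0.0, -0.8, 0.7]
opening: 0.0879
gripper_force: 0.0
```

Emit:
{"api": "play_rows", "payload": {
  "plan": [
    [-2,-1.7,0,0,0,0],
    [-2.8,-2.4,0,0,0,0],
    [-2.8,-2.4,0,0,0,0],
    [-2.8,-2.4,0,0,0,0],
    [-2.8,-2.4,0,0,0,0],
    [-2.8,-2.4,0,0,0,0],
    [-2.8,-2.4,0,0,0,0],
    [-2.8,-2.4,0,0,0,0],
    [-2.8,-2.4,0,0,0,0],
    [-2.8,-2.4,0,0,0,0],
    [-2.8,-2.4,0,0,0,0],
    [-2.8,-2.4,0,0,0,0],
    [-1.5,-1.3,0,0,0,0],
    [0,0,0,0,0,0],
    [0,0,0,0,0,0]
  ]
}}

```text
clock: 3.37
tool_pos: [0.522, -0.2272, 0.3005]
orientation: [180.0, 0.0, -81.0]
force: [0.0, 0.2, -0.4]
opening: 0.0875
gripper_force: 0.0
```

```bash
cat >> h.py <<'E'
def fproj(s,P):
    c=(np.atleast_2d(P)-np.array(s['position']))@Rm(s)
    th=np.arctan2(np.hypot(c[:,0],c[:,1]),c[:,2]); ph=np.arctan2(c[:,1],c[:,0])
    return np.c_[s['cx']+s['fx']*th*np.cos(ph),s['cy']+s['fy']*th*np.sin(ph)]
def frect(s,c,half,z,px=400):
    g=(np.arange(px)/px-.5)*-2*half
    X,Y=np.meshgrid(c[0]+g,c[1]+g,indexing='ij')
    m=fproj(s,np.c_[X.ravel(),Y.ravel(),np.full(X.size,z)]).reshape(px,px,2).astype(np.float32)
    return cv2.remap(s['frame'][:,:,::-1].copy(),m[...,0],m[...,1],cv2.INTER_CUBIC)
def spots(cam,names):
    for n in names: print(n,[(round(d['score'],2),[round(float(v),4) for v in d['position']]) for d in spot_point(cam,n)[:3]])
JARS=['jar_%s_mid'%c for c in('red','white','yellow','black')]
def obs():
    o=get_obs(); print({k:np.round(o[k],4) for k in('clock','tool_pos','orientation','force','opening','gripper_force','joint_pos')})
E
python3 - <<'E'
from h import *
obs(); s=snapshot('wrist'); print(s['position'],s['attitude'],s['fx'])
spots('wrist',JARS+['ink_rack','press_rack','chip_red','chip_white','chip_yellow','chip_black'])
cv2.imwrite('pics/w1.png',np.hstack([cv2.resize(s['frame'][:,:,::-1],(533,400)),cv2.resize(frect(s,(.53,-.22),.22,.075),(267,267)).repeat(1,0) if 0 else cv2.copyMakeBorder(cv2.resize(frect(s,(.53,-.22),.22,.075),(266,266)),0,134,0,0,cv2.BORDER_CONSTANT)]))
E
```

```text
{'clock': np.float64(3.3667), 'tool_pos': array([ 0.522 , -0.2272,  0.3005]), 'orientation': array([ 1.799922e+02,  4.000000e-04, -8.100660e+01]), 'force': array([ 0.0311,  0.1881, -0.4453]), 'opening': np.float64(0.0875), 'gripper_force': np.float64(0.0), 'joint_pos': array([-3.82920e+00,  8.80790e+00, -7.96130e+00,  1.40000e-03,
       -7.32384e+01,  1.28222e+01])}
[ 0.53404452 -0.30895815  0.43981435] [ 1.62407266e+02  4.63138205e-02 -1.71014890e+02] 371.64829954431775
jar_red_mid [(0.61, [0.5089, -0.0909, 0.0421])]
jar_white_mid [(0.88, [0.5197, -0.1756, 0.039]), (0.65, [0.4046, 0.0066, 0.0306]), (0.58, [0.6996, -0.1454, 0.0298])]
jar_yellow_mid []
jar_black_mid [(0.6, [0.5532, -0.3511, 0.0433]), (0.39, [0.5197, -0.1741, 0.0415])]
ink_rack [(0.98, [0.5305, -0.2296, -0.0002])]
press_rack []
chip_red [(0.97, [0.4382, -0.1103, 0.0156])]
chip_white [(0.59, [0.4503, -0.1962, 0.0139])]
chip_yellow [(0.59, [0.4685, -0.2862, 0.015])]
chip_black [(0.96, [0.4844, -0.3747, 0.0144])]
```

View pics/w1.png

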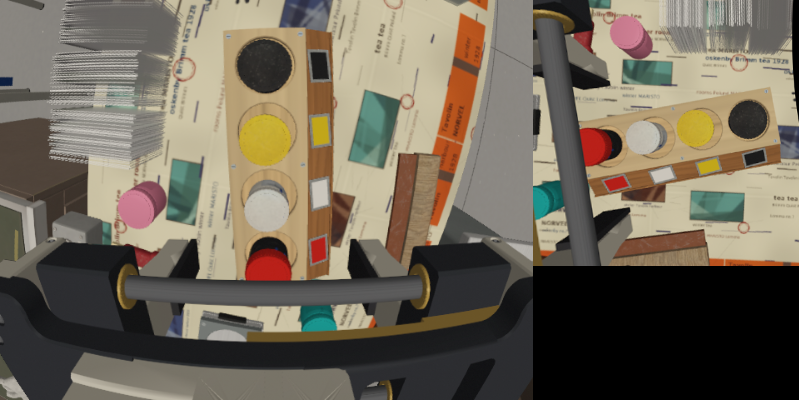

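Wrist picture: black lid (263,65), yellow (265,138), white (267,207) and red (268,265, partly behind the gripper bar), which agrees with the networks. The white plate stack at (110,90) could be close to the gripper body at the black jar, so I check its clearance.

```bash
python3 - <<'E'
from h import *
s=snapshot('wrist')
def fray(uv,z):
    u=(np.array(uv,float)-[s['cx'],s['cy']])/s['fx']; th=np.hypot(*u)
    d=Rm(s)@np.r_[u/th*np.sin(th),np.cos(th)]; p=np.array(s['position']); return (p+d*(z-p[2])/d[2]).round(3)
for uv in([198,190],[195,100],[208,60],[216,30]): print(uv,fray(uv,0),fray(uv,.1))
# lids
hsv=cv2.cvtColor(s['frame'],cv2.COLOR_RGB2HSV)
cv2.imwrite('pics/w2.png',s['frame'][0:240,40:440,::-1].repeat(2,0).repeat(2,1))
for n,box,z,f in(('yellow',(120,210,270,370),.078,lambda h:(h[...,1]>120)&(h[...,2]>110)),('black',(30,125,270,365),.080,lambda h:(h[...,2]<75)),('white',(210,280,280,360),.070,lambda h:(h[...,1]<25)&(h[...,2]>185))):
    v0,v1,u0,u1=box; m=f(hsv[v0:v1,u0:u1]).astype(np.uint8)
    k,l,st,ce=cv2.connectedComponentsWithStats(m); i=1+st[1:,4].argmax()
    pts=np.argwhere(l==i)[:,::-1]+[u0,v0]; P=np.array([fray(p,z) for p in pts])[:,:2]
    c,r=cv2.minEnclosingCircle(P.astype(np.float32)); print(n,len(pts),P.mean(0).round(4),np.round(c,4),round(r,4))
E
```

```text
[198, 190] [ 0.683 -0.214  0.   ] [ 0.649 -0.236  0.1  ]
[195, 100] [ 0.698 -0.325  0.   ] [ 0.661 -0.322  0.1  ]
[208, 60] [ 0.689 -0.376  0.   ] [ 0.654 -0.361  0.1  ]
[216, 30] [ 0.685 -0.415  0.   ] [ 0.651 -0.391  0.1  ]
yellow 3069 [ 0.5381 -0.2687] [ 0.5382 -0.2682] 0.0314
black 3234 [ 0.5519 -0.3545] [ 0.5518 -0.3541] 0.0321
white 1518 [ 0.5204 -0.1838] [ 0.5225 -0.1797] 0.028
```

View pics/w2.png

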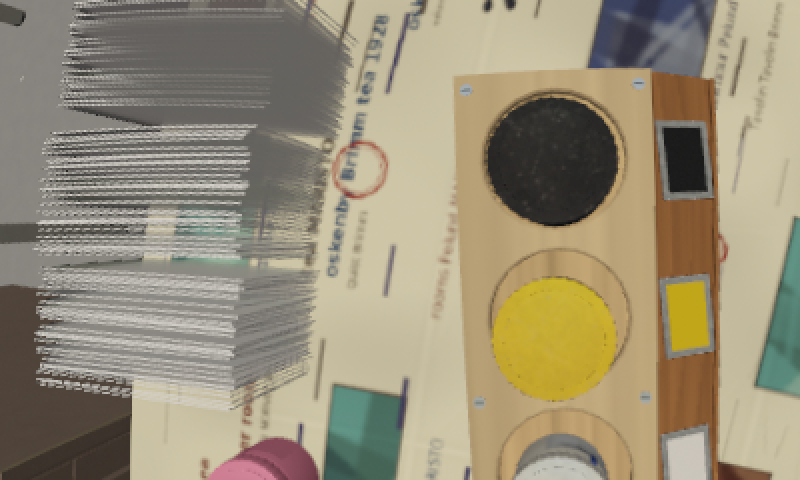

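Lid fits match the radii of 30 and 31 mm: white (.5225,-.180), yellow (.538,-.2685), black (.552,-.354). The plates stand at x ≥ .68, which clears the gripper. Now I look over the press rack.

Emit:
{"api": "play_rows", "payload": {
  "plan": [
    [-1.9,-0.4,0,0,0,0],
    [-3.7,-0.9,0,0,0,0],
    [-3.7,-0.9,0,0,0,0],
    [-3.7,-0.9,0,0,0,0],
    [-3.7,-0.9,0,0,0,0],
    [-3.7,-0.9,0,0,0,0],
    [-3.7,-0.9,0,0,0,0],
    [-3.7,-0.9,0,0,0,0],
    [-3.7,-0.9,0,0,0,0],
    [-3.7,-0.9,0,0,0,0],
    [-3.7,-0.9,0,0,0,0],
    [-3.7,-0.9,0,0,0,0],
    [-3.7,-0.9,0,0,0,0],
    [-1.9,-0.5,0,0,0,0],
    [0,0,0,0,0,6],
    [0,0,0,0,0,6],
    [0,0,0,0,0,0],
    [0,0,0,0,0,0]
  ]
}}

```text
clock: 5.47
tool_pos: [0.5628, 0.2658, 0.3005]
orientation: [180.0, -0.0, -93.0]
force: [-0.0, -0.3, 0.2]
opening: 0.0876
gripper_force: 0.0
```

```bash
python3 - <<'E'
from h import *
obs(); s=snapshot('wrist'); spots('wrist',['press_rack'])
a=frect(s,(.565,.24),.2,.028,600); np.save('pr.npy',a)
for (u,v) in []: pass
cv2.imwrite('pics/p1.png',a)
b=frect(s,(.565,.24),.2,.008,600)
hsv=cv2.cvtColor(b,cv2.COLOR_BGR2HSV); m=((hsv[...,2]>165)&(hsv[...,1]<30)).astype(np.uint8)
n,l,st,ce=cv2.connectedComponentsWithStats(m)
for i in range(1,n):
    if st[i,4]>2000:
        p=np.argwhere(l==i); c,r=cv2.minEnclosingCircle(p.astype(np.float32)); print(st[i],'floor@.008 xy',np.round([.565+(300-c[0])*.4/600,.24+(300-c[1])*.4/600,r*.4/600],4))
E
```

```text
{'clock': np.float64(5.4667), 'tool_pos': array([0.5628, 0.2658, 0.3005]), 'orientation': array([ 1.799912e+02, -1.270000e-02, -9.296580e+01]), 'force': array([-0.0474, -0.3388,  0.2011]), 'opening': np.float64(0.0876), 'gripper_force': np.float64(0.0), 'joint_pos': array([ 4.32303e+01,  1.39741e+01, -1.42550e+00,  2.50000e-03,
       -7.46156e+01, -4.61968e+01])}
press_rack [(0.91, [0.5609, 0.2388, -0.0001])]
[ 211    0  164   98 9065] floor@.008 xy [0.7393 0.2455 0.0552]
[   38   235   112   117 10222] floor@.008 xy [0.5698 0.3777 0.0391]
[  175   242   116   117 10585] floor@.008 xy [0.5646 0.2846 0.0393]
[  313   250   118   117 10780] floor@.008 xy [0.5592 0.1925 0.0394]
[  452   258   117   118 10764] floor@.008 xy [0.554  0.1005 0.0395]
```

View pics/p1.png

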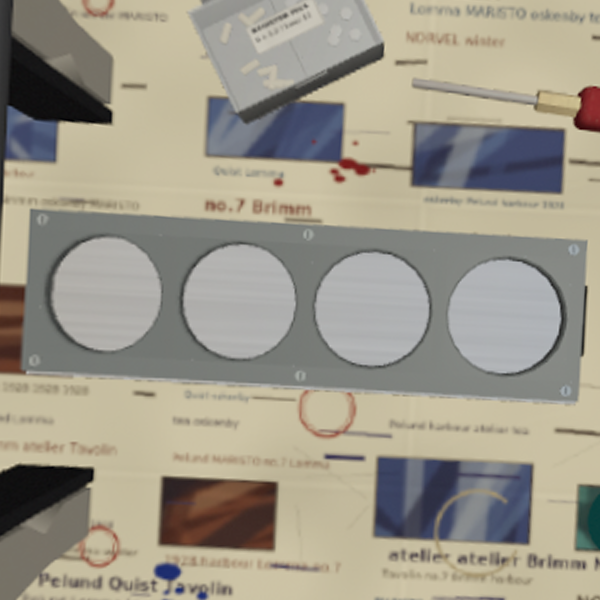

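The four pocket floors are clear at (106,294), (239,301), (373,309) and (505,316). The rack origin comes to (.562,.238) with yaw −3.3°. Pocket centres: +135 (.570,.3726), +45 (.5646,.2827), −45 (.5594,.193), −135 (.5543,.103). I use yaw −90 throughout, so tool x = −y, tool y = −x and tool z = down. Red goes first.

Emit:
{"api": "play_rows", "payload": {
  "plan": [
    [0,0,0,0,0,-3],
    [1.9,0.3,0.7,0,0,0],
    [3.4,0.5,1.7,0,0,0],
    [3.4,0.5,1.7,0,0,0],
    [3.4,0.5,1.7,0,0,0],
    [3.4,0.5,1.7,0,0,0],
    [3.4,0.5,1.7,0,0,0],
    [3.4,0.5,1.7,0,0,0],
    [3.4,0.5,1.7,0,0,0],
    [3.4,0.5,1.7,0,0,0],
    [3.4,0.5,1.7,0,0,0],
    [3.0,0.6,0.7,0,0,0],
    [0,0,0,0,0,0],
    [0,0,0,0,0,0]
  ]
}}

```text
clock: 6.73
tool_pos: [0.5071, -0.0908, 0.1333]
orientation: [180.0, -0.0, -90.2]
force: [0.4, -0.4, -0.2]
opening: 0.0877
gripper_force: 0.0
```

```bash
python3 - <<'E'
from h import *
obs(); snapshot('wrist'); spots('wrist',JARS); snapshot('scene'); spots('scene',JARS[:1])
E
```

```text
{'clock': np.float64(6.7333), 'tool_pos': array([ 0.5071, -0.0908,  0.1333]), 'orientation': array([ 1.799551e+02, -1.440000e-02, -9.022940e+01]), 'force': array([ 0.4472, -0.4314, -0.1641]), 'opening': np.float64(0.0877), 'gripper_force': np.float64(0.0), 'joint_pos': array([ 1.17090e+01,  1.16413e+01, -2.79903e+01,  6.20000e-03,
       -5.04153e+01, -1.19424e+01])}
jar_red_mid []
jar_white_mid [(0.91, [0.4067, 0.009, 0.0317]), (0.82, [0.701, -0.1463, 0.0324]), (0.8, [0.5191, -0.1776, 0.0438])]
jar_yellow_mid []
jar_black_mid []
jar_red_mid [(0.56, [0.509, -0.0889, 0.0436])]
```

Emit:
{"api": "play_rows", "payload": {
  "plan": [
    [-0.1,-0.2,1.2,0,0,0],
    [0,0,1.8,0,0,0],
    [0,0,1.8,0,0,0],
    [0,0,1.5,0,0,0],
    [0,0,1.0,0,0,0],
    [0,0,0.4,0,0,0],
    [0,0,0,0,0,0],
    [0,0,0,0,0,0]
  ]
}}

```text
clock: 7.75
tool_pos: [0.5103, -0.0877, 0.057]
orientation: [-180.0, -0.0, -90.1]
force: [-0.6, -0.1, 0.1]
opening: 0.0876
gripper_force: 0.0
```

Emit:
{"api": "play_rows", "payload": {
  "plan": [
    [0,0,0,0,0,0],
    [0,0,0,0,0,0],
    [0,0,0,0,0,0],
    [0,0,0,0,0,0],
    [0,0,0,0,0,0],
    [0,0,0,0,0,0],
    [0,0,0,0,0,0],
    [0,0,0,0,0,0]
  ],
  "grip": 3
}}

```text
clock: 8.42
tool_pos: [0.5094, -0.088, 0.0568]
orientation: [180.0, -0.0, -90.2]
force: [-3.7, 0.7, 6.2]
opening: 0.0599
gripper_force: 30.0
```

Gripped at 59.9 mm, which matches the jar's 60 mm diameter. Lifting and carrying it to the −135 pocket.

Emit:
{"api": "play_rows", "payload": {
  "plan": [
    [0,0,-0.5,0,0,0],
    [0,0,-1.5,0,0,0],
    [0,0,-2.5,0,0,0],
    [0,0,-2.5,0,0,0],
    [0,0,-2.0,0,0,0],
    [-0.5,-0.1,-1.0,0,0,0],
    [-1.5,-0.35,0,0,0,0],
    [-2.5,-0.6,0,0,0,0],
    [-2.8,-0.65,0,0,0,0],
    [-2.8,-0.65,0,0,0,0],
    [-2.8,-0.65,0,0,0,0],
    [-2.7,-0.65,0,0,0,0],
    [-2.0,-0.45,0,0,0,0],
    [-1.0,-0.25,0,0,0,0],
    [-0.5,-0.1,0,0,0,0],
    [0,0,0,0,0,0],
    [0,0,0,0,0,0]
  ]
}}

```text
clock: 9.83
tool_pos: [0.5543, 0.1025, 0.1561]
orientation: [179.9, -0.0, -90.1]
force: [0.2, -0.2, -3.0]
opening: 0.0599
gripper_force: 30.0
```

Emit:
{"api": "play_rows", "payload": {
  "plan": [
    [0,0,0.6,0,0,0],
    [0,0,1.5,0,0,0],
    [0,0,2.0,0,0,0],
    [0,0,2.0,0,0,0],
    [0,0,1.5,0,0,0],
    [0,0,0.8,0,0,0],
    [0,0,0.5,0,0,0],
    [0,0,0.4,0,0,0],
    [0,0,0.3,0,0,0],
    [0,0,0.1,0,0,0],
    [0,0,0,0,0,0],
    [0,0,0,0,0,0],
    [0,0,0,0,0,0]
  ]
}}

```text
clock: 10.92
tool_pos: [0.5552, 0.1032, 0.0601]
orientation: [-179.9, 0.0, -90.1]
force: [0.2, -0.9, -2.4]
opening: 0.06
gripper_force: 30.0
```

Emit:
{"api": "play_rows", "payload": {
  "plan": [
    [0,0,0.1,0,0,0],
    [0,0,0.1,0,0,0],
    [0,0,0.1,0,0,0],
    [0,0,0.05,0,0,0],
    [0,0,0,0,0,0],
    [0,0,0,0,0,0]
  ]
}}

```text
clock: 11.42
tool_pos: [0.555, 0.1031, 0.0568]
orientation: [-180.0, 0.0, -90.1]
force: [-3.1, 0.7, 6.4]
opening: 0.06
gripper_force: 30.0
```

Touched down at the grasp height, with the force now positive. Release and rise.

Emit:
{"api": "play_rows", "payload": {
  "plan": [
    [0,0,0,0,0,0],
    [0,0,0,0,0,0],
    [0,0,0,0,0,0],
    [0,0,0,0,0,0],
    [0,0,-0.5,0,0,0],
    [0,0,-1.5,0,0,0],
    [0,0,-2.5,0,0,0],
    [0,0,-3,0,0,0],
    [0,0,-2,0,0,0],
    [0,0,-0.5,0,0,0]
  ],
  "grip": 8.76
}}

```text
clock: 12.25
tool_pos: [0.5568, 0.1037, 0.1604]
orientation: [-179.7, 0.1, -90.1]
force: [0.1, -0.2, -0.1]
opening: 0.0877
gripper_force: 0.0
```

```bash
python3 - <<'E'
from h import *
obs()
for c in('side','scene'): snapshot(c); spots(c,JARS[:2])
E
```

```text
{'clock': np.float64(12.25), 'tool_pos': array([0.5568, 0.1037, 0.1604]), 'orientation': array([-1.796719e+02,  1.253000e-01, -9.010460e+01]), 'force': array([ 0.0644, -0.1976, -0.0979]), 'opening': np.float64(0.0877), 'gripper_force': np.float64(0.0), 'joint_pos': array([ 30.3801,  14.2826, -20.2129,   0.0713, -55.1583, -30.5256])}
jar_red_mid [(0.79, [0.5557, 0.1019, 0.0462])]
jar_white_mid [(0.81, [0.528, -0.1819, 0.0356]), (0.79, [0.411, 0.0141, 0.0308]), (0.6, [0.7016, -0.1479, 0.032])]
jar_red_mid [(0.74, [0.5566, 0.1023, 0.0439]), (0.39, [0.5365, -0.2656, 0.0406])]
jar_white_mid [(0.97, [0.411, 0.0173, 0.0287]), (0.92, [0.5198, -0.1746, 0.0418]), (0.82, [0.7052, -0.1424, 0.0307])]
```

Emit:
{"api": "play_rows", "payload": {
  "plan": [
    [1.5,0.2,0,0,0,0],
    [3.2,0.35,0,0,0,0],
    [3.5,0.4,0,0,0,0],
    [3.5,0.4,0,0,0,0],
    [3.5,0.4,0,0,0,0],
    [3.5,0.4,0,0,0,0],
    [3.5,0.4,0,0,0,0],
    [3.2,0.35,0,0,0,0],
    [2.0,0.3,1,0,0,0],
    [0.9,0.1,2,0,0,0],
    [0,0,2,0,0,0],
    [0,0,0,0,0,0],
    [0,0,0,0,0,0]
  ]
}}

```text
clock: 13.63
tool_pos: [0.5198, -0.1804, 0.1048]
orientation: [179.8, -0.0, -90.2]
force: [0.1, -0.0, 0.6]
opening: 0.0875
gripper_force: 0.0
```

Emit:
{"api": "play_rows", "payload": {
  "plan": [
    [-0.1,-0.2,1,0,0,0],
    [0,0,1.5,0,0,0],
    [0,0,1.3,0,0,0],
    [0,0,0.8,0,0,0],
    [0,0,0.4,0,0,0],
    [0,0,0,0,0,0],
    [0,0,0,0,0,0]
  ]
}}

```text
clock: 14.22
tool_pos: [0.5237, -0.1788, 0.0565]
orientation: [-180.0, -0.0, -90.1]
force: [-0.3, -0.6, -0.3]
opening: 0.0874
gripper_force: 0.0
```

Emit:
{"api": "play_rows", "payload": {
  "plan": [
    [0,0,0,0,0,0],
    [0,0,0,0,0,0],
    [0,0,0,0,0,0],
    [0,0,0,0,0,0],
    [0,0,0,0,0,0],
    [0,0,0,0,0,0],
    [0,0,0,0,0,0],
    [0,0,0,0,0,0]
  ],
  "grip": 3
}}

```text
clock: 14.88
tool_pos: [0.5233, -0.179, 0.0563]
orientation: [-180.0, -0.0, -90.1]
force: [-0.5, -0.7, 2.9]
opening: 0.056
gripper_force: 30.0
```

White gripped at 56 mm. Carrying it to the −45 pocket.

Emit:
{"api": "play_rows", "payload": {
  "plan": [
    [0,0,-0.5,0,0,0],
    [0,0,-1.5,0,0,0],
    [0,0,-2.5,0,0,0],
    [0,0,-2.5,0,0,0],
    [-0.5,0,-2.0,0,0,0],
    [-1.5,-0.2,-1.0,0,0,0],
    [-2.5,-0.25,0,0,0,0],
    [-3.3,-0.3,0,0,0,0],
    [-3.5,-0.35,0,0,0,0],
    [-3.5,-0.35,0,0,0,0],
    [-3.5,-0.35,0,0,0,0],
    [-3.5,-0.35,0,0,0,0],
    [-3.5,-0.35,0,0,0,0],
    [-3.5,-0.35,0,0,0,0],
    [-3.3,-0.3,0,0,0,0],
    [-2.5,-0.25,0,0,0,0],
    [-1.5,-0.2,0,0,0,0],
    [-0.6,0,0,0,0,0],
    [0,0,0,0,0,0],
    [0,0,0,0,0,0]
  ]
}}

```text
clock: 16.55
tool_pos: [0.5596, 0.1873, 0.1558]
orientation: [179.9, -0.0, -90.1]
force: [0.3, -0.5, -2.8]
opening: 0.0555
gripper_force: 30.0
```

Emit:
{"api": "play_rows", "payload": {
  "plan": [
    [-0.5,0,0.6,0,0,0],
    [0,0,1.5,0,0,0],
    [0,0,2.0,0,0,0],
    [0,0,2.0,0,0,0],
    [0,0,1.5,0,0,0],
    [0,0,0.8,0,0,0],
    [0,0,0.5,0,0,0],
    [0,0,0.4,0,0,0],
    [0,0,0.2,0,0,0],
    [0,0,0.1,0,0,0],
    [0,0,0.1,0,0,0],
    [0,0,0.1,0,0,0],
    [0,0,0.1,0,0,0],
    [0,0,0.1,0,0,0],
    [0,0,0,0,0,0],
    [0,0,0,0,0,0]
  ]
}}

```text
clock: 17.88
tool_pos: [0.5603, 0.1931, 0.0563]
orientation: [-180.0, 0.0, -90.1]
force: [-0.1, -0.1, -1.1]
opening: 0.0557
gripper_force: 30.0
```

Emit:
{"api": "play_rows", "payload": {
  "plan": [
    [0,0,0.05,0,0,0],
    [0,0,0,0,0,0],
    [0,0,0,0,0,0],
    [0,0,0,0,0,0],
    [0,0,-0.5,0,0,0],
    [0,0,-1.5,0,0,0],
    [0,0,-2.5,0,0,0],
    [0,0,-3,0,0,0],
    [0,0,-2,0,0,0],
    [0,0,-0.5,0,0,0]
  ],
  "grip": 8.76
}}

```text
clock: 18.72
tool_pos: [0.562, 0.1939, 0.1602]
orientation: [-179.7, 0.2, -90.1]
force: [0.1, -0.6, 0.6]
opening: 0.0873
gripper_force: 0.0
```

Emit:
{"api": "play_rows", "payload": {
  "plan": [
    [1.5,0,0,0,0,0],
    [3,0.1,0,0,0,0],
    [3.8,0.2,0,0,0,0],
    [3.8,0.2,0,0,0,0],
    [3.8,0.2,0,0,0,0],
    [3.8,0.2,0,0,0,0],
    [3.8,0.2,0,0,0,0],
    [3.8,0.2,0,0,0,0],
    [3.8,0.2,0,0,0,0],
    [3.8,0.2,0,0,0,0],
    [3.8,0.2,0,0,0,0],
    [3.4,0.2,0,0,0,0],
    [2.5,0.2,0,0,0,0],
    [1.5,0.1,1,0,0,0],
    [0,0,2,0,0,0],
    [0,0,1.5,0,0,0],
    [0,0,0,0,0,0],
    [0,0,0,0,0,0]
  ]
}}

```text
clock: 20.22
tool_pos: [0.5337, -0.2682, 0.1095]
orientation: [179.8, 0.0, -90.2]
force: [0.4, 0.1, -0.1]
opening: 0.0874
gripper_force: 0.0
```

```bash
python3 - <<'E'
from h import *
obs()
for c in('side','scene'): snapshot(c); spots(c,JARS)
E
```

```text
{'clock': np.float64(20.2167), 'tool_pos': array([ 0.5337, -0.2682,  0.1095]), 'orientation': array([ 1.798304e+02,  2.290000e-02, -9.017070e+01]), 'force': array([ 0.4407,  0.0541, -0.0734]), 'opening': np.float64(0.0874), 'gripper_force': np.float64(0.0), 'joint_pos': array([-7.95340e+00,  2.02992e+01, -1.91342e+01,  3.00000e-04,
       -5.07377e+01,  7.78250e+00])}
jar_red_mid [(0.71, [0.5503, 0.0964, 0.0426])]
jar_white_mid [(0.95, [0.7034, -0.1476, 0.0311]), (0.79, [0.562, 0.1888, 0.0363]), (0.61, [0.4072, 0.0118, 0.0308])]
jar_yellow_mid [(0.78, [0.5362, -0.2697, 0.0423])]
jar_black_mid [(0.68, [0.5505, -0.3534, 0.0449])]
jar_red_mid [(0.89, [0.5536, 0.1021, 0.0431]), (0.3, [0.5505, -0.3567, 0.044])]
jar_white_mid [(0.71, [0.4101, 0.014, 0.0299]), (0.69, [0.5569, 0.1935, 0.0421]), (0.64, [0.7028, -0.1439, 0.0308])]
jar_yellow_mid [(0.85, [0.5349, -0.2688, 0.0411])]
jar_black_mid [(0.6, [0.5523, -0.3582, 0.0446])]
```

Both placed jars are in place. Now yellow: shift +3 mm in x and go down 5.3 cm.

Emit:
{"api": "play_rows", "payload": {
  "plan": [
    [0,-0.2,1,0,0,0],
    [0,0,1.5,0,0,0],
    [0,0,1.5,0,0,0],
    [0,0,0.9,0,0,0],
    [0,0,0.4,0,0,0],
    [0,0,0,0,0,0],
    [0,0,0,0,0,0]
  ]
}}

```text
clock: 21.3
tool_pos: [0.5372, -0.2681, 0.0576]
orientation: [180.0, -0.0, -90.1]
force: [-0.7, 0.4, 0.3]
opening: 0.0878
gripper_force: 0.0
```

Emit:
{"api": "play_rows", "payload": {
  "plan": [
    [0,0,0,0,0,0],
    [0,0,0,0,0,0],
    [0,0,0,0,0,0],
    [0,0,0,0,0,0],
    [0,0,0,0,0,0],
    [0,0,0,0,0,0],
    [0,0,0,0,0,0],
    [0,0,0,0,0,0]
  ],
  "grip": 3
}}

```text
clock: 21.97
tool_pos: [0.5374, -0.268, 0.058]
orientation: [-179.9, -0.0, -90.1]
force: [1.0, 0.7, 4.1]
opening: 0.0595
gripper_force: 30.0
```

Emit:
{"api": "play_rows", "payload": {
  "plan": [
    [0,0,-0.5,0,0,0],
    [0,0,-1.5,0,0,0],
    [0,0,-2.5,0,0,0],
    [0,0,-2.5,0,0,0],
    [-0.7,0,-2.0,0,0,0],
    [-2,0,-1.0,0,0,0],
    [-3,-0.2,0,0,0,0],
    [-3.8,-0.2,0,0,0,0],
    [-3.8,-0.2,0,0,0,0],
    [-3.8,-0.2,0,0,0,0],
    [-3.8,-0.2,0,0,0,0],
    [-3.8,-0.2,0,0,0,0],
    [-3.8,-0.2,0,0,0,0],
    [-3.8,-0.2,0,0,0,0],
    [-3.8,-0.2,0,0,0,0],
    [-3.8,-0.2,0,0,0,0],
    [-3.8,-0.2,0,0,0,0],
    [-3,-0.2,0,0,0,0],
    [-2,-0.2,0,0,0,0],
    [-1,-0.1,0,0,0,0]
  ]
}}

```text
clock: 23.63
tool_pos: [0.5646, 0.2314, 0.1568]
orientation: [179.9, -0.0, -90.0]
force: [1.0, -0.8, -2.4]
opening: 0.0597
gripper_force: 30.0
```

Emit:
{"api": "play_rows", "payload": {
  "plan": [
    [-0.8,-0.1,0,0,0,0],
    [-1.2,0,0,0,0,0],
    [-0.7,0,0,0,0,0],
    [0,0,0,0,0,0],
    [0,0,0,0,0,0]
  ]
}}

```text
clock: 24.05
tool_pos: [0.5662, 0.2556, 0.1575]
orientation: [180.0, -0.0, -90.2]
force: [-0.4, -1.1, -2.2]
opening: 0.0597
gripper_force: 30.0
```

Emit:
{"api": "play_rows", "payload": {
  "plan": [
    [-1,0.1,0,0,0,0],
    [-1.2,0,0,0,0,0],
    [-0.5,0,0.6,0,0,0],
    [0,0,1.5,0,0,0],
    [0,0,2.0,0,0,0],
    [0,0,2.0,0,0,0],
    [0,0,1.5,0,0,0],
    [0,0,0.8,0,0,0],
    [0,0,0.5,0,0,0],
    [0,0,0.4,0,0,0],
    [0,0,0.2,0,0,0],
    [0,0,0.1,0,0,0],
    [0,0,0.1,0,0,0],
    [0,0,0.1,0,0,0],
    [0,0,0.1,0,0,0],
    [0,0,0,0,0,0],
    [0,0,0,0,0,0]
  ]
}}

```text
clock: 25.47
tool_pos: [0.5654, 0.283, 0.0588]
orientation: [-180.0, 0.0, -90.1]
force: [-0.1, -0.7, -2.3]
opening: 0.0597
gripper_force: 30.0
```

Emit:
{"api": "play_rows", "payload": {
  "plan": [
    [0,0,0.05,0,0,0],
    [0,0,0.05,0,0,0],
    [0,0,0.05,0,0,0],
    [0,0,0,0,0,0],
    [0,0,0,0,0,0]
  ]
}}

```text
clock: 25.88
tool_pos: [0.5654, 0.283, 0.058]
orientation: [-180.0, 0.0, -90.1]
force: [-2.7, -0.6, 5.1]
opening: 0.0598
gripper_force: 30.0
```

Emit:
{"api": "play_rows", "payload": {
  "plan": [
    [0,0,0,0,0,0],
    [0,0,0,0,0,0],
    [0,0,0,0,0,0],
    [0,0,0,0,0,0],
    [0,0,-0.5,0,0,0],
    [0,0,-1.5,0,0,0],
    [0,0,-2.5,0,0,0],
    [0,0,-3,0,0,0],
    [0,0,-2,0,0,0],
    [0,0,-0.5,0,0,0]
  ],
  "grip": 8.76
}}

```text
clock: 26.72
tool_pos: [0.5671, 0.2841, 0.1618]
orientation: [-179.7, 0.2, -90.1]
force: [-0.3, -0.4, 0.3]
opening: 0.0875
gripper_force: 0.0
```

Emit:
{"api": "play_rows", "payload": {
  "plan": [
    [1.5,0,0,0,0,0],
    [3,0.1,0,0,0,0],
    [3.8,0.1,0,0,0,0],
    [3.8,0.1,0,0,0,0],
    [3.8,0.1,0,0,0,0],
    [3.8,0.1,0,0,0,0],
    [3.8,0.1,0,0,0,0],
    [3.8,0.1,0,0,0,0],
    [3.8,0.1,0,0,0,0],
    [3.8,0.1,0,0,0,0],
    [3.8,0.1,0,0,0,0],
    [3.8,0.1,0,0,0,0],
    [3.8,0.1,0,0,0,0],
    [3.8,0.1,0,0,0,0],
    [3.8,0,0,0,0,0],
    [3.8,0,0,0,0,0],
    [3,0,0,0,0,0],
    [2.0,0,1,0,0,0],
    [1,0,1.5,0,0,0],
    [0,0,1.5,0,0,0]
  ]
}}

```text
clock: 28.38
tool_pos: [0.5495, -0.3567, 0.1157]
orientation: [180.0, 0.0, -90.3]
force: [0.7, 0.5, -1.0]
opening: 0.0876
gripper_force: 0.0
```

Emit:
{"api": "play_rows", "payload": {
  "plan": [
    [0,0,0,0,0,0],
    [0,0,0,0,0,0]
  ]
}}

```text
clock: 28.55
tool_pos: [0.5493, -0.3541, 0.1157]
orientation: [179.8, 0.1, -90.2]
force: [0.7, 0.3, 0.3]
opening: 0.0879
gripper_force: 0.0
```

```bash
python3 - <<'E'
from h import *
obs()
for c in('side','scene'): snapshot(c); spots(c,JARS[2:])
E
```

```text
{'clock': np.float64(28.55), 'tool_pos': array([ 0.5493, -0.3541,  0.1157]), 'orientation': array([ 1.79822e+02,  5.82000e-02, -9.01886e+01]), 'force': array([0.7138, 0.2867, 0.3227]), 'opening': np.float64(0.0879), 'gripper_force': np.float64(0.0), 'joint_pos': array([-1.57443e+01,  2.45554e+01, -1.12516e+01, -1.02000e-02,
       -5.43801e+01,  1.55617e+01])}
jar_yellow_mid [(0.64, [0.5672, 0.2837, 0.0446]), (0.59, [0.5513, 0.0992, 0.044])]
jar_black_mid [(0.97, [0.5512, -0.3572, 0.0479])]
jar_yellow_mid [(0.75, [0.563, 0.2861, 0.0414]), (0.4, [0.5633, 0.2374, 0.0048])]
jar_black_mid [(0.69, [0.5493, -0.3579, 0.0437])]
```

Emit:
{"api": "play_rows", "payload": {
  "plan": [
    [0.1,-0.1,1,0,0,0],
    [0,0,1.5,0,0,0],
    [0,0,1.7,0,0,0],
    [0,0,1.2,0,0,0],
    [0,0,0.4,0,0,0],
    [0,0,0,0,0,0],
    [0,0,0,0,0,0]
  ]
}}

```text
clock: 29.43
tool_pos: [0.5519, -0.3551, 0.0591]
orientation: [180.0, -0.0, -90.1]
force: [-0.3, 0.3, 1.0]
opening: 0.0876
gripper_force: 0.0
```

Emit:
{"api": "play_rows", "payload": {
  "plan": [
    [0,0,0,0,0,0],
    [0,0,0,0,0,0],
    [0,0,0,0,0,0],
    [0,0,0,0,0,0],
    [0,0,0,0,0,0],
    [0,0,0,0,0,0],
    [0,0,0,0,0,0],
    [0,0,0,0,0,0]
  ],
  "grip": 3
}}

```text
clock: 30.1
tool_pos: [0.5522, -0.3551, 0.0596]
orientation: [-179.9, -0.0, -90.1]
force: [0.4, 0.3, 3.7]
opening: 0.0617
gripper_force: 30.0
```

Emit:
{"api": "play_rows", "payload": {
  "plan": [
    [0,0,-0.5,0,0,0],
    [0,0,-1.5,0,0,0],
    [0,0,-2.5,0,0,0],
    [0,0,-2.5,0,0,0],
    [-0.7,0,-2.0,0,0,0],
    [-2,0,-1.0,0,0,0],
    [-3,0,0,0,0,0],
    [-3.8,-0.1,0,0,0,0],
    [-3.8,-0.1,0,0,0,0],
    [-3.8,-0.1,0,0,0,0],
    [-3.8,-0.1,0,0,0,0],
    [-3.8,-0.1,0,0,0,0],
    [-3.8,-0.1,0,0,0,0],
    [-3.8,-0.1,0,0,0,0],
    [-3.8,-0.1,0,0,0,0],
    [-3.8,-0.1,0,0,0,0],
    [-3.8,-0.1,0,0,0,0],
    [-3.8,-0.1,0,0,0,0],
    [-3.8,-0.1,0,0,0,0],
    [-3.8,-0.1,0,0,0,0]
  ]
}}

```text
clock: 31.77
tool_pos: [0.5648, 0.1974, 0.1583]
orientation: [179.9, -0.0, -90.2]
force: [1.0, -0.1, -4.1]
opening: 0.0618
gripper_force: 30.0
```

Emit:
{"api": "play_rows", "payload": {
  "plan": [
    [-3.6,-0.1,0,0,0,0],
    [-3.2,-0.1,0,0,0,0],
    [-2.5,-0.1,0,0,0,0],
    [-2,-0.1,0,0,0,0],
    [-1.2,-0.1,0,0,0,0],
    [-0.6,0,0,0,0,0],
    [0,0,0,0,0,0],
    [0,0,0,0,0,0]
  ]
}}

```text
clock: 32.43
tool_pos: [0.5712, 0.3259, 0.1587]
orientation: [179.9, -0.0, -90.2]
force: [-0.2, -0.5, -3.9]
opening: 0.0615
gripper_force: 30.0
```

Another 4.7 cm in y, then down about 9.9 cm.

Emit:
{"api": "play_rows", "payload": {
  "plan": [
    [-1,0.1,0,0,0,0],
    [-1.6,0,0,0,0,0],
    [-1.3,0,0,0,0,0],
    [-0.7,0,0.6,0,0,0],
    [0,0,1.5,0,0,0],
    [0,0,2.0,0,0,0],
    [0,0,2.0,0,0,0],
    [0,0,1.5,0,0,0],
    [0,0,0.8,0,0,0],
    [0,0,0.5,0,0,0],
    [0,0,0.4,0,0,0],
    [0,0,0.2,0,0,0],
    [0,0,0.1,0,0,0],
    [0,0,0.1,0,0,0],
    [0,0,0.1,0,0,0],
    [0,0,0,0,0,0],
    [0,0,0,0,0,0]
  ]
}}

```text
clock: 33.85
tool_pos: [0.5707, 0.373, 0.0615]
orientation: [-180.0, 0.0, -90.1]
force: [0.2, 0.6, -4.0]
opening: 0.0614
gripper_force: 30.0
```

Emit:
{"api": "play_rows", "payload": {
  "plan": [
    [0,0,0.05,0,0,0],
    [0,0,0,0,0,0],
    [0,0,0,0,0,0]
  ]
}}

```text
clock: 34.1
tool_pos: [0.5706, 0.373, 0.0606]
orientation: [-180.0, 0.0, -90.1]
force: [-0.4, -0.3, -4.0]
opening: 0.0612
gripper_force: 30.0
```

Emit:
{"api": "play_rows", "payload": {
  "plan": [
    [0,0,0.05,0,0,0],
    [0,0,0.05,0,0,0],
    [0,0,0.05,0,0,0],
    [0,0,0,0,0,0],
    [0,0,0,0,0,0]
  ]
}}

```text
clock: 34.52
tool_pos: [0.5706, 0.373, 0.0596]
orientation: [-180.0, 0.0, -90.1]
force: [-1.8, -1.2, 2.6]
opening: 0.0612
gripper_force: 30.0
```

Touchdown. Release, rise and move back toward the middle to look.

Emit:
{"api": "play_rows", "payload": {
  "plan": [
    [0,0,0,0,0,0],
    [0,0,0,0,0,0],
    [0,0,0,0,0,0],
    [0,0,0,0,0,0],
    [0,0,-0.5,0,0,0],
    [0,0,-1.5,0,0,0],
    [0,0,-2.5,0,0,0],
    [0,0,-3.5,0,0,0],
    [0,0,-3.5,0,0,0],
    [0,0,-3.5,0,0,0],
    [1,0,-3.5,0,0,0],
    [2,0,-3,0,0,0],
    [3,0,-2,0,0,0],
    [2.5,0,-1,0,0,0],
    [1.5,0,0,0,0,0],
    [0,0,0,0,0,0],
    [0,0,0,0,0,0],
    [0,0,0,0,0,0]
  ],
  "grip": 8.76
}}

```text
clock: 36.02
tool_pos: [0.5701, 0.2732, 0.3031]
orientation: [179.9, -0.0, -90.2]
force: [0.1, 0.4, 0.3]
opening: 0.0876
gripper_force: 0.0
```

```bash
python3 - <<'E'
from h import *
obs(); s=snapshot('wrist'); spots('wrist',JARS+['press_rack'])
t=snapshot('side'); spots('side',JARS)
a=cv2.resize(s['frame'][:,:,::-1],(533,400)); b=cv2.resize(t['frame'][220:400,220:380,::-1],(267,300))
cv2.imwrite('pics/end.png',np.hstack([a,cv2.copyMakeBorder(b,0,100,0,0,cv2.BORDER_CONSTANT)]))
E
```

```text
{'clock': np.float64(36.0167), 'tool_pos': array([0.5701, 0.2732, 0.3031]), 'orientation': array([ 1.799349e+02, -3.230000e-02, -9.015500e+01]), 'force': array([0.1442, 0.3568, 0.3314]), 'opening': np.float64(0.0876), 'gripper_force': np.float64(0.0), 'joint_pos': array([ 4.32535e+01,  1.48856e+01,  1.39200e-01, -2.20000e-02,
       -7.53231e+01, -4.34029e+01])}
jar_red_mid [(0.69, [0.5544, 0.101, 0.0427])]
jar_white_mid [(0.63, [0.5594, 0.1936, 0.0396])]
jar_yellow_mid []
jar_black_mid []
press_rack [(0.95, [0.5609, 0.237, -0.0033])]
jar_red_mid [(0.6, [0.5525, 0.1, 0.0437]), (0.6, [0.5676, 0.3737, 0.0466])]
jar_white_mid [(0.75, [0.7047, -0.1477, 0.0307]), (0.65, [0.408, 0.0109, 0.0274]), (0.58, [0.5604, 0.1909, 0.0368])]
jar_yellow_mid [(0.64, [0.5642, 0.2777, 0.0463]), (0.41, [0.4355, -0.1076, 0.0124])]
jar_black_mid [(0.77, [0.5646, 0.3731, 0.0424])]
```

View pics/end.png

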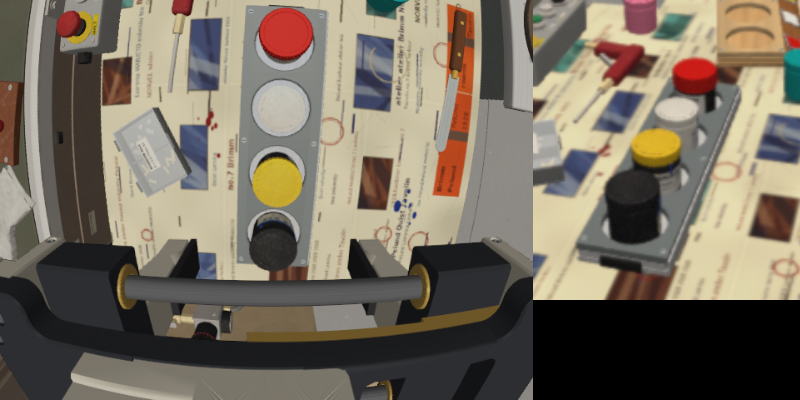

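The picture shows all four jars upright in the press rack: black (273,245), yellow (277,180), white (281,108) and red (287,33), left to right. Each is centred in its pocket. Handing in.

```bash
python3 -c "
from plant import *
print(close_job())"
```

```text
the job is handed in; nothing more can be done
None
```

All four jars stand upright and released in the press rack as black, yellow, white, red from left to right (the reverse of the ink rack), and the job was handed in at about 36 s with no verdict returned.

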